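# Pack the service kit box

## Task

Finish packing the shallow wooden kit box, in which a reel of solder already stands at one end: put the large brown cardboard carton and the wide clear bottle into the free room beside the reel, so that all three stand side by side on the floor of the box. Lay the carton flat, right way up as it lies now, with its long side across the box; keep the bottle upright, and leave the reel where it stands.

Things in the scene. Friction and masses are not known exactly. Their poses are not given: they have to be found in the camera images.
- kit_box: Shallow open box of light wood, steel corners, fixed to the desk. Outside 114 mm along its x, 230 mm along its y, 26 mm high; walls 5 mm, floor 4 mm thick: inside 104 x 220 mm, 22 mm deep. Origin at the centre of its underside, z up. The cartons and bottles stand in a row before it. Beware the tall equipment stack at the back right (x > 0.55 m, y < -0.3 m): from the right, come in along the front of the desk.
- carton: Brown cardboard carton with tape along the top, the larger of the two cartons on the desk: 60 mm along its x, 84 mm along its y, 45 mm high, about 80 g. Origin at the centre of its underside, z up. Grasp it from above across the 60 mm; held near its top the fingers stay above the rim of the box. Packed, its y lies along the x of the box (either way round). The other, smaller pale carton (45 x 56 x 28 mm) is not wanted.
- pump_bottle: Clear round bottle with a wide white pump cap, the wider and taller of the two bottles: body 58 mm in diameter up to 98 mm, neck 32 mm in diameter above that, flat cap 44 mm in diameter from 113 to 120 mm, about 160 g. Stands upright; origin at the centre of its underside, z up along its axis. Grasp it round the body, about 80 mm up, so that the gripper clears the cap. The other, slim bottle with a red needle cap (36 mm in diameter, 88 mm high) is not wanted.
- reel: Reel of silvery solder wire with blue flanges, 60 mm in diameter, 40 mm high, about 260 g, standing loose on the floor of the box near the end of the box's -y side (its centre about 72 mm from the box's centre). Origin at the centre of its underside, z up. It leaves about 140 mm of the box's length free, for the 60 mm carton and the 58 mm bottle; it is easiest to put the carton at the far (+y) end, then the bottle in the gap between carton and reel, gripped higher than both.
Mind the look-alikes: they are no part of the job. Several things have the shape of the carton; the one meant has the colours described above.

How it is judged:
By the outcome, as a careful person would: the job done as asked, in the order asked, and still so for the second after the job is handed in, with the robot touching nothing.
It also fails if it takes over 54 s, if anything falls off the work surface, if the arm or the gripper's body presses on something with over 40 N, if the wrist force passes 120 N, or if a joint passes its speed limit or range.

## Robot

A 6-joint arm with a two-finger parallel gripper is mounted at the origin on a cart in front of the work surface, level with it; the furniture and walls round the work are solid. World frame = base frame: x ahead of the robot, y to its left, z up, the work surface at z = 0. Lengths are in m, angles in rad, forces in N, time in s.
With the tool pointing down it reaches from about 0.425 to 0.95 m from the base axis. Payload 3.5 kg.
Tool frame: the origin (TCP) lies midway between the tips of the shut fingers; the grasp point (between the pads) lies 19 mm behind it (ctrl.grip_point_offset is the z of the grasp point in the tool frame, in m); z points along the fingers, y is the direction in which the jaws open and shut (so a half turn about z gives the same grasp; the last joint's range is limited). The gripper opens to 85 mm and grips with 20 to 120 N. Pads are 22 mm wide; open, the fingers measure 114 mm over their backs; the gripper's body (76 mm by 85 mm) begins 54 mm behind the grasp point. The pads swing forward as they close: fully open they stand 13 mm farther back than shut.
Start: joints at [-1.34, 0.286, 1.577, -0, 1.279, -0.15], TCP at [0.251, -0.627, 0.231] pointing down, gripper open.
Joint ranges: [-2.77, 2.77], [-0.9, 2.22], [0.21, 2.48], [-1.53, 4.67], [0.24, 2.81], [-2.84, 2.84]. Speed limits (rad/s): [2.79, 2.79, 3.14, 3.14, 3.14, 3.14].

## Interface

Orientations are given as a rotation vector (axis times angle).
In Python, from plant import ctrl gives the robot as it stands. The module is installed in compiled form; this text tells all that it offers.
- The arm moves only by the tool drive_tool, never from a script. Its arguments are lists of equal length, an entry for each row: "slide": the shift along the tool's x, y, z in units of 25 mm (1.0 is 25 mm), a list of three; "turn": the turn about the tool's z in units of 8 degrees (1.0 is 8 degrees); "gripper": the closure, from -1 (fully open) to 1 (shut). A call has 1 to 12 rows; each row is the pose to reach, as a shift and turn from the pose commanded when the call began, along the tool's axes at that moment; what a row does not reach only later rows make up. A row lasts 1/8 s, in which the tool goes at most 62.5 mm and 10.7 degrees, less where a joint would pass 70% of its speed; a pose out of reach is approached as far as the arm can. A call with a gripper value outside its range is refused whole. The fingers move at their own pace and stop on an object; "grip_force" is the grip in N (left out, the last holds). Time passes only in rows, so rows that repeat a pose let the fingers close. It gives the time, the measured TCP pose, the force and the opening at its end, in the units of the state.
- ctrl.get_obs(): the state, without advancing time (a new reading comes with each control period).
- ctrl.get_image(name): name is "scene" or "top"; returns (picture, depth): 384x512x3 uint8, red, green, blue; 384x512 float32, m along the optical axis (not along the pixel's ray), 0 where there is no reading.
- ctrl.camera_info(name): a dict with "fov_y" (degrees; the focal length in pixels is half the picture's height over the tangent of half this angle, whatever the lens; pixels are square), "cx", "cy" (the principal point, pixels), "R" (3x3) and "t" (3): a world point X has camera coordinates R X + t. Camera axes: x right, y down, z forward; pixel columns grow to the right and rows downward; lengths in m; the calibration is good to about 2 mm. A picture is of the moment at which its call begins. camera_info takes no time and is no camera call.
- ctrl.job_done(): hands the job in, once; it reports no verdict.
Trained networks look in the newest picture that a camera, given by its name, has taken for a name from the list of things; names that differ only in an ending like _2 or _b are one class to them, and where a whole thing is asked for, a point or a joint stands for the part that bears it (a point fixed in the world has none). Each returns a list of dicts, best first, with "confidence" (0 to 1); they miss things now and then, are a little off and sometimes report something else, mostly with a low value. They report only what shows in the picture. A call takes as long as a camera call. They do not tell look-alikes from the thing itself.
- ctrl.cut_out(label, camera): "pixels" (384x512 bool, what is visible of it) and "centre" ([column, row] in pixels, amid what is visible of it).
The state is a dict: "t": time; "joints": joint angles; "joint_velocities": joint speeds; "joint_efforts": joint torques, N m; "tcp_pos": TCP position; "eef_rot": TCP orientation; "force": force on the tool from outside, world axes, zero at the start; "wrist_torque": the same for the moment, N m; "opening": finger opening in m.
Only numpy, scipy, OpenCV 4.12 (cv2) and the standard library are available. Lean on these libraries where they do the work, as an engineer would, in place of code of your own. Each camera call takes 0.05 s, during which the arm holds its last target.

## Working session

There is one attempt and no reset: what is moved stays moved. The work goes in short steps, Python scripts to look and compute and a tool call to move; the robot and the scene stay as the last step left them, time stands still between calls to the robot, and variables do not carry over. Pictures are saved under pics/ and viewed, and the job is handed in when it is done.

Besides the shell and the picture viewer there is one more tool, called by a JSON object that holds its "api" and its "payload". drive_tool: Moves the arm, as the interface text tells. Its arguments: {"type":"object","properties":{"slide":{"type":"array","items":{"type":"array","items":{"type":"number"}}},"turn":{"type":"array","items":{"type":"number"}},"gripper":{"type":"array","items":{"type":"number"}},"grip_force":{"type":"number"}},"required":["slide","turn","gripper"]}

```bash
mkdir -p pics; ls
cat > h.py <<'E'
import numpy as np, cv2
from plant import ctrl
def cam(n):
    i=ctrl.camera_info(n); f=192/np.tan(np.radians(i['fov_y'])/2)
    return f,i['cx'],i['cy'],np.array(i['R']),np.array(i['t'])
def cloud(n,depth):
    f,cx,cy,R,t=cam(n); v,u=np.mgrid[0:384,0:512]
    P=np.stack([(u-cx)/f*depth,(v-cy)/f*depth,depth],-1)
    return (P-t)@R   # R^T (P-t)
E
python3 - <<'E'
from h import *
for n in('scene','top'):
    im,d=ctrl.get_image(n); cv2.imwrite(f'pics/{n}0.png',cv2.resize(im[...,::-1],(768,576))); np.savez(f'{n}0.npz',im=im,d=d)
    f,cx,cy,R,t=cam(n); print(n,ctrl.camera_info(n),'pos',-R.T@t)
    for l in('kit_box','carton','pump_bottle','reel'):
        for r in ctrl.cut_out(l,n)[:3]:
            print(l,round(r['confidence'],2),r['centre'],r['pixels'].sum())
print(ctrl.get_obs(), ctrl.grip_point_offset)
E
```

```text
pics
scene {'fov_y': 57.71582174051356, 'cx': 251.07735283069547, 'cy': 188.93157436292105, 'R': array([[-0.8986243 , -0.43870252, -0.00380267],
       [-0.33472373,  0.69118915, -0.6404823 ],
       [ 0.28360957, -0.57428012, -0.76796351]]), 't': array([0.48693878, 0.22354578, 0.70400177])} pos [0.31273946 0.46340307 0.68567646]
kit_box 0.96 [215.7, 194.8] 3131
carton 0.59 [271.1, 133.9] 823
carton 0.56 [330.2, 139.8] 806
pump_bottle 0.74 [281.2, 225.6] 1226
reel 0.71 [229.5, 163.3] 506
reel 0.54 [331.2, 140.7] 840
top {'fov_y': 52.59967249844633, 'cx': 253.01660530762865, 'cy': 194.01420880083202, 'R': array([[-0.02052341, -0.99937303, -0.02885029],
       [-0.99555957,  0.02307963, -0.09126044],
       [ 0.09186908,  0.02684921, -0.99540906]]), 't': array([-0.00092611,  0.5649561 ,  0.84692002])} pos [ 0.48462268 -0.03670364  0.89456328]
kit_box 0.7 [247.1, 171.7] 4494
carton 0.97 [377.4, 245.2] 1344
carton 0.62 [349.3, 177.5] 1251
pump_bottle 0.88 [224.0, 247.6] 648
reel 0.67 [281.6, 158.0] 610
{'t': 0.5, 'joints': array([-1.33998654e+00,  2.86317542e-01,  1.57673555e+00, -3.45225740e-06,
        1.27860920e+00, -1.50025232e-01]), 'joint_velocities': array([ 4.56909601e-05,  6.78618601e-04, -2.80823804e-03,  4.69916072e-06,
       -2.36151762e-04, -1.21522533e-03]), 'joint_efforts': array([-3.06220145e-04, -4.05463386e+01, -2.92554277e+01, -1.15018483e-04,
        1.16070565e-03, -3.14898347e-07]), 'tcp_pos': array([ 0.25089819, -0.62660369,  0.23129388]), 'eef_rot': array([-3.08474081e+00, -5.94594093e-01,  9.60589640e-06]), 'force': array([-0.20703109,  0.21333509, -0.36188962]), 'wrist_torque': array([0.02298994, 0.02512702, 0.02709496]), 'opening': 0.08565975301774033} -0.0187
```

View pics/scene0.png

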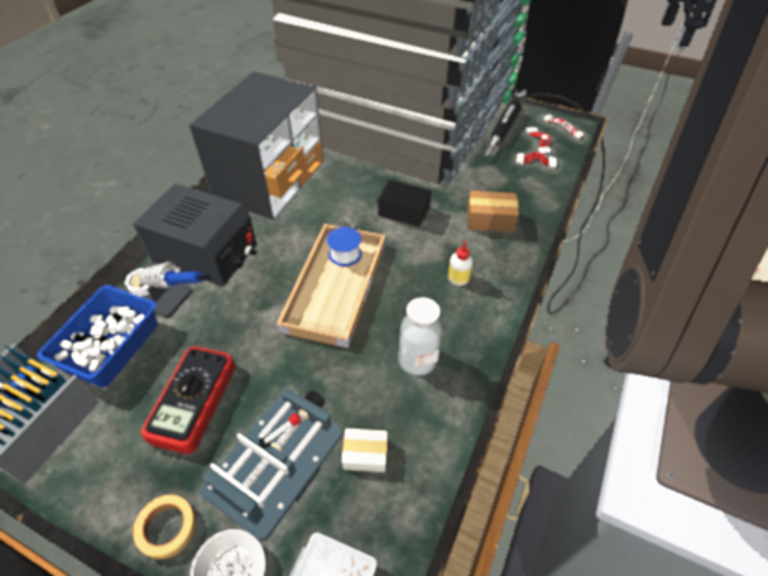

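View pics/top0.png

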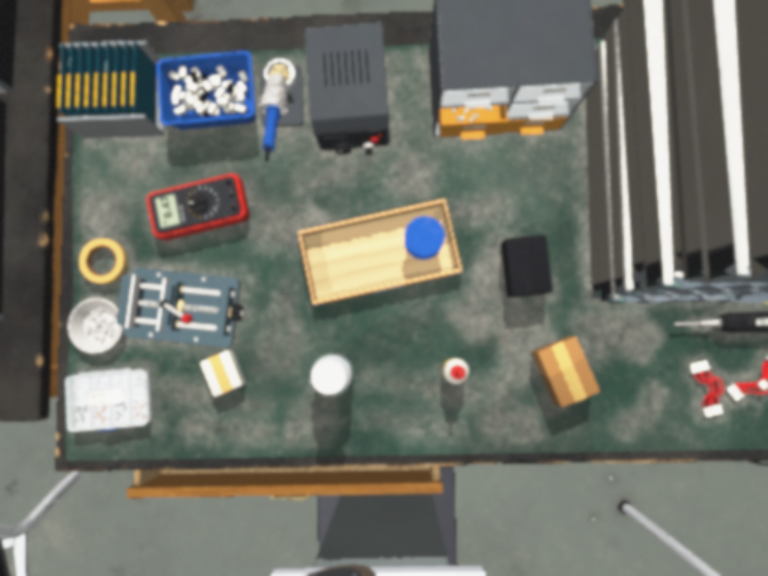

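The brown carton sits at about (567,371) in the upscaled top view and the black carton at (527,265) is the look-alike. The wide bottle is at (331,375), and the box at about (380,251) has the reel at its right end.

Run:
```python
from h import *
Z={n:np.load(f'{n}0.npz') for n in('scene','top')}
C={n:cloud(n,Z[n]['d']) for n in Z}
def zsel(n,box,z0,z1):
    P=C[n].reshape(-1,3); ok=Z[n]['d'].reshape(-1)>0
    x0,x1,y0,y1=box
    return P[ok&(P[:,0]>x0)&(P[:,0]<x1)&(P[:,1]>y0)&(P[:,1]<y1)&(P[:,2]>z0)&(P[:,2]<z1)]
for n in C:
    P=C[n]
    # rough locations through cutouts
    for l in('carton','pump_bottle','reel','kit_box'):
        for r in ctrl.cut_out(l,n):
            if r['confidence']<.4: continue
            m=r['pixels']&(Z[n]['d']>0); q=P[m]
            print(n,l,round(r['confidence'],2),np.median(q,0).round(4),'z pct',np.percentile(q[:,2],[5,50,95]).round(4),'minmax',np.percentile(q,[2,98],axis=0).round(3).tolist())
            zt=np.percentile(q[:,2],95)
            h={'carton':(.038,.052),'pump_bottle':(.112,.128),'reel':(.038,.052),'kit_box':(.019,.033)}[l]
            s=q[(q[:,2]>h[0])&(q[:,2]<h[1])]
            if len(s)>10:
                print('   rect',len(s),cv2.minAreaRect((s[:,:2]*1000).astype(np.float32)),'circ',cv2.minEnclosingCircle((s[:,:2]*1000).astype(np.float32)),'z',np.median(s[:,2]))
```

```text
scene carton 0.59 [ 0.5931 -0.2148  0.0449] z pct [0.0068 0.0449 0.0482] minmax [[0.554, -0.266, 0.005], [0.638, -0.201, 0.049]]
   rect 503 ((597.0502319335938, -234.17327880859375), (85.90607452392578, 64.03678131103516), 5.265341281890869) circ ((597.2929077148438, -232.2103271484375), 50.63960266113281) z 0.04637667118213795
scene carton 0.56 [ 0.4369 -0.2663  0.0453] z pct [0.0102 0.0453 0.0482] minmax [[0.396, -0.315, 0.007], [0.48, -0.242, 0.049]]
   rect 524 ((441.249755859375, -283.3720703125), (84.41273498535156, 63.88747024536133), 20.399255752563477) circ ((440.1887512207031, -281.741455078125), 49.82032775878906) z 0.04649833738032038
scene pump_bottle 0.74 [0.4399 0.0716 0.0836] z pct [0.0062 0.0836 0.1205] minmax [[0.416, 0.028, 0.004], [0.468, 0.086, 0.121]]
   rect 301 ((445.40631103515625, 53.580467224121094), (40.81123352050781, 45.20486068725586), 22.071348190307617) circ ((444.42022705078125, 53.292137145996094), 22.73169708251953) z 0.11965475840817583
scene reel 0.71 [ 0.6402 -0.0737  0.0444] z pct [0.0081 0.0444 0.0472] minmax [[0.617, -0.109, 0.007], [0.672, 
[... 1835 characters left out ...]
0393676758) z 0.11766713624478288
top reel 0.67 [ 0.6413 -0.0812  0.043 ] z pct [0.0062 0.043  0.0455] minmax [[0.616, -0.108, 0.005], [0.669, -0.055, 0.046]]
   rect 563 ((643.0869750976562, -81.92865753173828), (57.72545623779297, 56.728797912597656), 88.14705657958984) circ ((643.5579833984375, -82.41509246826172), 30.181962966918945) z 0.043113344752813205
top kit_box 0.7 [ 6.206e-01 -2.000e-04  3.700e-03] z pct [0.0008 0.0037 0.0256] minmax [[0.559, -0.127, 0.0], [0.691, 0.098, 0.027]]
   rect 719 ((624.7903442382812, -14.13360595703125), (115.2900619506836, 230.53909301757812), 10.929166793823242) circ ((623.4114379882812, -14.605003356933594), 127.08924102783203) z 0.02470732103773125
```

```bash
cat >> h.py <<'E'
from scipy.spatial.transform import Rotation as Ro
def plan(target,yaw_y_deg):
    """slide/turn units to bring tcp to target with tool y axis along yaw (mod 180)"""
    o=ctrl.get_obs(); R=Ro.from_rotvec(o['eef_rot']).as_matrix()
    s=R.T@(np.array(target)-o['tcp_pos'])/0.025
    cur=np.degrees(np.arctan2(R[1,1],R[0,1])); d=(yaw_y_deg-cur+90)%180-90
    print('t',o['t'],'tcp',o['tcp_pos'].round(4),'yawy',round(cur,2),'tilt',R[:,2].round(3),'open',round(o['opening'],4),'F',o['force'].round(1),'j6',o['joints'][5].round(2))
    print('slide',s.round(2),'turn',round(-d/8,2),'(deg world',round(d,1),')')
E
python3 -c "
from h import *
plan([.4406,-.2831,.13],110.5);plan([.4406,-.2831,.022],110.5)"
```

```text
t 0.9 tcp [ 0.2509 -0.6266  0.2314] yawy -68.18 tilt [-0. -0. -1.] open 0.0853 F [-0.1 -0.4  0.4] j6 -0.15
slide [12.15 -9.94  4.05] turn 0.16 (deg world -1.3 )
t 0.9 tcp [ 0.2509 -0.6266  0.2314] yawy -68.18 tilt [-0. -0. -1.] open 0.0853 F [-0.1 -0.4  0.4] j6 -0.15
slide [12.15 -9.94  8.37] turn 0.16 (deg world -1.3 )
```

{"api": "drive_tool", "payload": {"slide": [[0.8,-0.7,0],[2.2,-1.8,0.3],[3.6,-3,0.8],[5,-4.1,1.4],[6.4,-5.2,2],[7.8,-6.4,2.6],[9.2,-7.5,3.2],[10.5,-8.6,3.7],[11.5,-9.4,4.0],[12.05,-9.85,4.05],[12.15,-9.94,4.05],[12.15,-9.94,4.05]], "turn": [0,0,0,0,0,0.1,0.16,0.16,0.16,0.16,0.16,0.16], "gripper": [-1,-1,-1,-1,-1,-1,-1,-1,-1,-1,-1,-1], "grip_force": 40}}

```text
t: 2.4
tcp_pos: [0.4407, -0.2839, 0.1307]
eef_rot: [3.09, 0.559, 0.001]
force: [0.7, -0.3, 0.2]
opening: 0.0856
```

```bash
python3 -c "
from h import *
plan([.4406,-.2831,.022],110.5)
im,d=ctrl.get_image('top'); cv2.imwrite('pics/top1.png',cv2.resize(im[150:330,250:510,::-1],None,fx=3,fy=3))"
```

```text
t 2.4 tcp [ 0.4407 -0.2839  0.1307] yawy -69.48 tilt [ 0.001 -0.001 -1.   ] open 0.0856 F [ 0.7 -0.3  0.2] j6 0.45
slide [ 0.01 -0.04  4.35] turn 0.0 (deg world -0.0 )
```

View pics/top1.png

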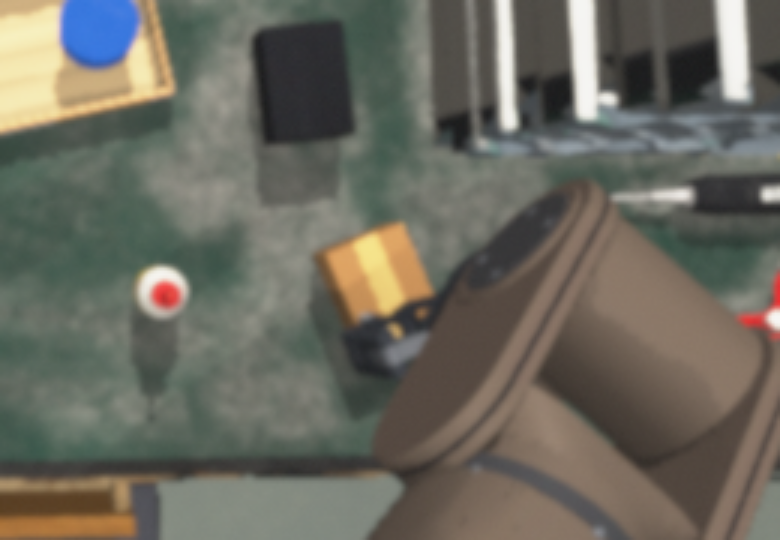

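```bash
python3 -c "
from h import *
f,cx,cy,R,t=cam('top')
for p in ([.4407,-.284,.13],[.4407,-.284,.2],[.4407,-.284,.3],[.4406,-.2831,.045]):
    c=R@np.array(p)+t; u=f*c[0]/c[2]+cx; v=f*c[1]/c[2]+cy; print(p,u,v,'crop',(u-250)*3,(v-150)*3)
im,d=ctrl.get_image('top');P=cloud('top',d)
for u,v in((375,260),(385,260),(380,265),(372,245),(375,265),(392,252)): print(u,v,P[v,u].round(3))
im,d=ctrl.get_image('scene'); cv2.imwrite('pics/scene1.png',cv2.resize(im[60:240,220:480,::-1],None,fx=3,fy=3))
"
```

```text
[0.4407, -0.284, 0.13] 392.8528809874007 249.82149896738807 crop 428.55864296220204 299.4644969021642
[0.4407, -0.284, 0.2] 406.01440633174593 251.88825771363418 crop 468.0432189952378 305.6647731409025
[0.4407, -0.284, 0.3] 430.2913298766832 255.70047117337606 crop 540.8739896300497 317.1014135201282
[0.4406, -0.2831, 0.045] 379.40435971898506 247.83060982672964 crop 388.2130791569552 293.4918294801889
375 260 [ 0.429 -0.224  0.221]
385 260 [ 0.428 -0.244  0.21 ]
380 265 [ 0.423 -0.224  0.248]
372 245 [ 0.447 -0.268  0.045]
375 265 [ 0.423 -0.217  0.243]
392 252 [ 0.442 -0.252  0.224]
```

View pics/scene1.png

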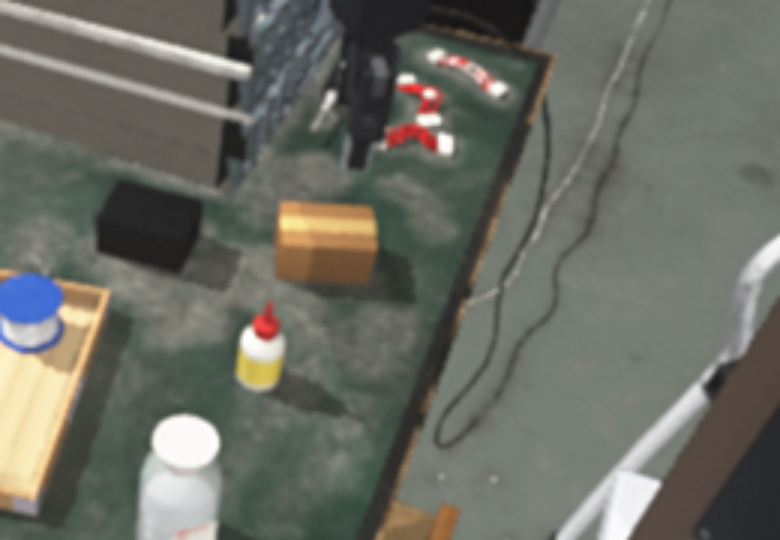

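Geometry is consistent: the gripper hangs over the carton and the top view only shows parallax. Descending to grasp.

{"api": "drive_tool", "payload": {"slide": [[0,-0.04,0.5],[0,-0.04,1.3],[0,-0.04,2.2],[0,-0.04,3.1],[0,-0.04,3.8],[0,-0.04,4.2],[0,-0.04,4.35],[0,-0.04,4.35],[0,-0.04,4.35],[0,-0.04,4.35],[0,-0.04,4.35],[0,-0.04,4.35]], "turn": [0,0,0,0,0,0,0,0,0,0,0,0], "gripper": [-1,-1,-1,-1,-1,-1,-1,-1,0,1,1,1], "grip_force": 30}}

```text
t: 4.05
tcp_pos: [0.4408, -0.2827, 0.0223]
eef_rot: [3.09, 0.56, 0.002]
force: [-0.2, -0.0, 4.6]
opening: 0.0595
```

```bash
python3 -c "
from h import *
a=np.radians(11.0);c=np.array([.6252,-.0143]);ey=np.array([-np.sin(a),np.cos(a)]);ex=np.array([np.cos(a),np.sin(a)])
r=np.array([.6433,-.0822])-c;print('reel in box',r@ex,r@ey)
p=c+ey*.073;print('carton',p); b=c+ey*.0015;print(b)
plan([.4406,-.2831,.15],110.5)
plan([*p,.15],101)"
```

```text
reel in box 0.004811521234335334 -0.07010612857241183
carton [0.61127094 0.05735878]
[ 0.62491379 -0.01282756]
t 4.05 tcp [ 0.4408 -0.2827  0.0223] yawy -69.46 tilt [ 0.001 -0.001 -1.   ] open 0.0595 F [-0.2 -0.   4.6] j6 0.45
slide [-0.01  0.02 -5.11] turn 0.0 (deg world -0.0 )
t 4.05 tcp [ 0.4408 -0.2827  0.0223] yawy -69.46 tilt [ 0.001 -0.001 -1.   ] open 0.0595 F [-0.2 -0.   4.6] j6 0.45
slide [ 11.16 -10.34  -5.12] turn 1.19 (deg world -9.5 )
```

{"api": "drive_tool", "payload": {"slide": [[0,0.02,-0.4],[0,0.02,-1.2],[0,0.02,-2.2],[0,0.02,-3.2],[0,0.02,-4.2],[0,0.02,-4.9],[0,0.02,-5.12],[0,0.02,-5.12]], "turn": [0,0,0,0,0,0,0,0], "gripper": [1,1,1,1,1,1,1,1]}}

```text
t: 5.05
tcp_pos: [0.4401, -0.2824, 0.149]
eef_rot: [-3.091, -0.56, 0.001]
force: [0.3, 0.2, -0.8]
opening: 0.0595
```

```bash
python3 -c "
from h import *
plan([.6113,.0574,.15],101)
im,d=ctrl.get_image('scene'); cv2.imwrite('pics/scene2.png',cv2.resize(im[60:240,220:480,::-1],None,fx=3,fy=3))
"
```

```text
t 5.05 tcp [ 0.4401 -0.2824  0.149 ] yawy -69.46 tilt [-0.  0. -1.] open 0.0595 F [ 0.3  0.2 -0.8] j6 0.45
slide [ 11.18 -10.32  -0.04] turn 1.19 (deg world -9.5 )
```

View pics/scene2.png

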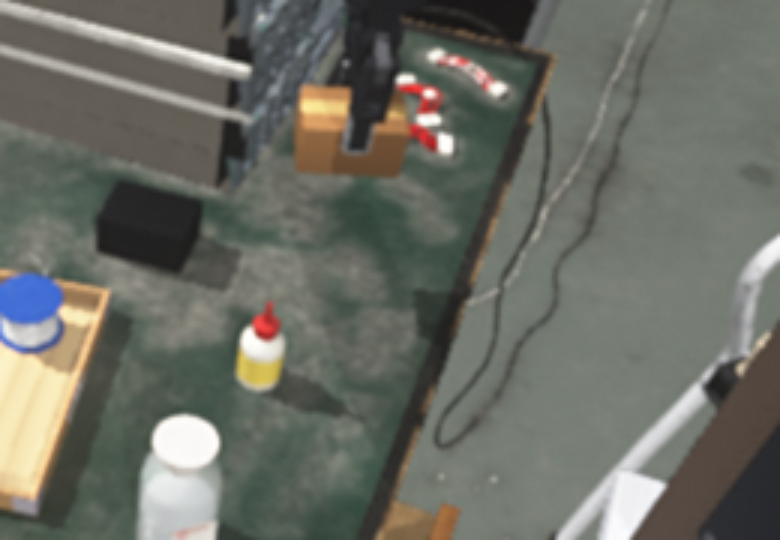

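```bash
python3 -c "
from h import *
im,d=ctrl.get_image('scene'); P=cloud('scene',d)
for v in range(100,122,2): print(v,[P[v,u].round(3).tolist() for u in (336,339,342)], im[v,339])
"
```

```text
100 [[0.437, -0.246, 0.185], [0.426, -0.224, 0.203], [0.42, -0.226, 0.203]] [37 35 36]
102 [[0.436, -0.247, 0.179], [0.428, -0.242, 0.185], [0.421, -0.242, 0.187]] [37 35 35]
104 [[0.435, -0.245, 0.175], [0.427, -0.242, 0.179], [0.421, -0.244, 0.18]] [38 36 37]
106 [[0.434, -0.245, 0.17], [0.426, -0.243, 0.173], [0.419, -0.243, 0.175]] [39 37 38]
108 [[0.432, -0.244, 0.165], [0.425, -0.245, 0.166], [0.419, -0.245, 0.168]] [36 35 36]
110 [[0.432, -0.247, 0.156], [0.425, -0.251, 0.156], [0.418, -0.252, 0.158]] [77 75 75]
112 [[0.432, -0.253, 0.147], [0.425, -0.255, 0.147], [0.418, -0.26, 0.146]] [107  83  63]
114 [[0.43, -0.251, 0.142], [0.424, -0.254, 0.142], [0.417, -0.261, 0.14]] [102  73  49]
116 [[0.43, -0.255, 0.134], [0.423, -0.259, 0.133], [0.416, -0.26, 0.134]] [100  72  49]
118 [[0.454, -0.414, 0.004], [0.446, -0.419, 0.004], [0.415, -0.258, 0.13]] [90 77 58]
120 [[0.452, -0.405, 0.004], [0.443, -0.41, 0.003], [0.435, -0.412, 0.005]] [73 88 76]
```

{"api": "drive_tool", "payload": {"slide": [[0.6,-0.55,0],[1.7,-1.6,0],[3,-2.8,0],[4.3,-4,0],[5.6,-5.2,0],[6.9,-6.4,0],[8.2,-7.6,0],[9.4,-8.7,0],[10.4,-9.6,0],[11,-10.1,0],[11.17,-10.28,0],[11.17,-10.28,0]], "turn": [0,0.1,0.2,0.4,0.6,0.8,1.0,1.1,1.19,1.19,1.19,1.19], "gripper": [1,1,1,1,1,1,1,1,1,1,1,1]}}

```text
t: 6.65
tcp_pos: [0.6114, 0.0557, 0.1488]
eef_rot: [3.127, 0.302, -0.002]
force: [-0.2, -0.5, -0.9]
opening: 0.059
```

```bash
python3 -c "
from h import *
plan([.6115,.0564,.15],101)
plan([.6115,.0564,.0268],101)
for n in('top','scene'):
  im,d=ctrl.get_image(n); cv2.imwrite('pics/%s3.png'%n,cv2.resize(im[:,:,::-1],(768,576)))
  P=cloud(n,d)
  for r in ctrl.cut_out('kit_box',n)[:1]:
    q=P[r['pixels']&(d>0)]; s=q[(q[:,2]>.019)&(q[:,2]<.033)]; print(len(s),cv2.minAreaRect((s[:,:2]*1000).astype(np.float32)))
"
```

```text
t 6.65 tcp [0.6114 0.0557 0.1488] yawy -78.98 tilt [-0.001 -0.    -1.   ] open 0.059 F [-0.2 -0.5 -0.9] j6 1.3
slide [ 0.01 -0.03 -0.05] turn 0.0 (deg world -0.0 )
t 6.65 tcp [0.6114 0.0557 0.1488] yawy -78.98 tilt [-0.001 -0.    -1.   ] open 0.059 F [-0.2 -0.5 -0.9] j6 1.3
slide [ 0.02 -0.03  4.88] turn 0.0 (deg world -0.0 )
384 ((629.5556640625, -39.26426696777344), (114.03423309326172, 180.1587677001953), 11.258931159973145)
488 ((625.3333129882812, -14.951835632324219), (113.5384750366211, 231.46798706054688), 10.900670051574707)
```

View pics/scene3.png

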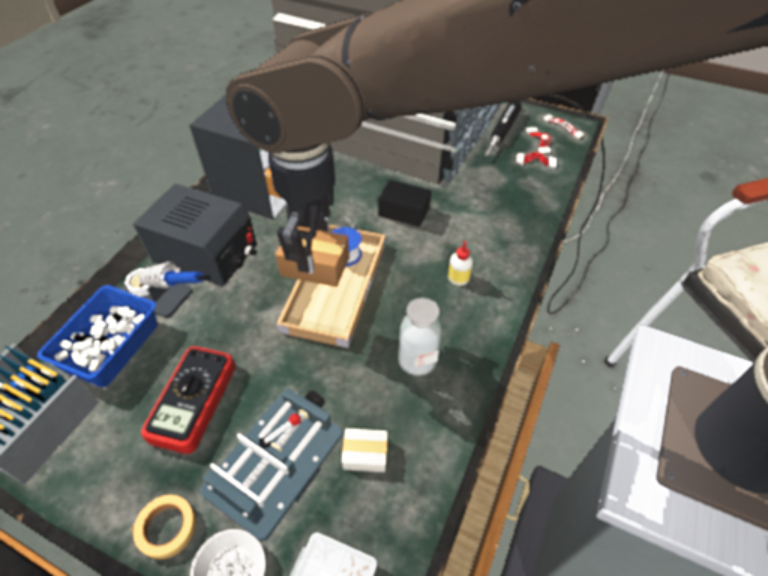

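View pics/top3.png

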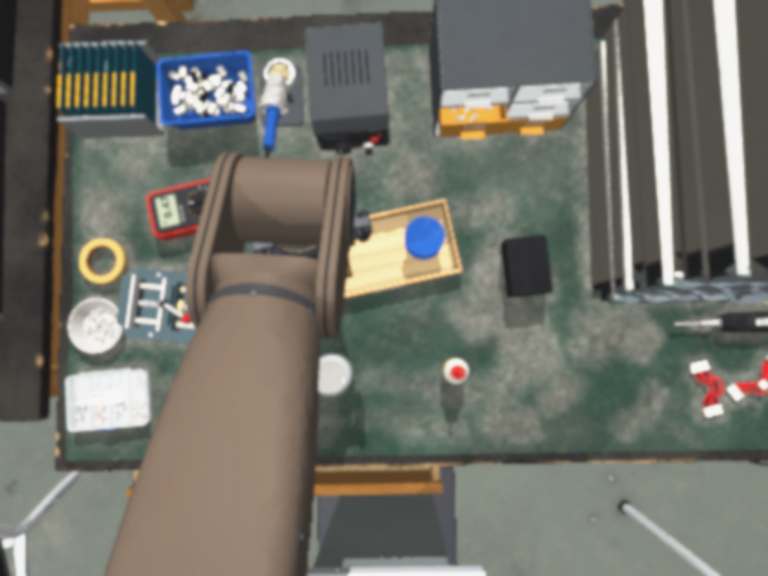

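{"api": "drive_tool", "payload": {"slide": [[0.02,-0.03,0.4],[0.02,-0.03,1.1],[0.02,-0.03,1.9],[0.02,-0.03,2.7],[0.02,-0.03,3.4],[0.02,-0.03,3.9],[0.02,-0.03,4.3],[0.02,-0.03,4.6],[0.02,-0.03,4.8],[0.02,-0.03,4.87],[0.02,-0.03,4.87]], "turn": [0,0,0,0,0,0,0,0,0,0,0], "gripper": [1,1,1,1,1,1,1,1,1,1,1]}}

```text
t: 8.22
tcp_pos: [0.6122, 0.0569, 0.0278]
eef_rot: [3.127, 0.302, 0.001]
force: [-0.2, 0.5, -0.9]
opening: 0.059
```

```bash
python3 -c "
from h import *
plan([.6115,.0564,.0263],101)
for n in('scene',):
  im,d=ctrl.get_image(n); cv2.imwrite('pics/%s4.png'%n,cv2.resize(im[120:260,150:350,::-1],None,fx=4,fy=4))
"
```

```text
t 8.225 tcp [0.6122 0.0569 0.0278] yawy -78.98 tilt [ 0. -0. -1.] open 0.059 F [-0.2  0.5 -0.9] j6 1.31
slide [-0.03  0.01  0.06] turn 0.0 (deg world -0.0 )
```

View pics/scene4.png

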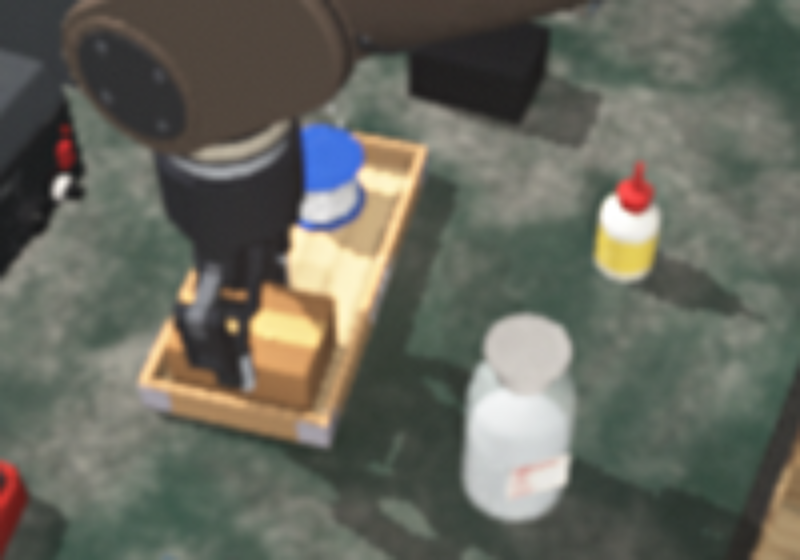

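The carton is inside the walls at the far end, 1–2 mm above the floor. Setting it down and releasing.

{"api": "drive_tool", "payload": {"slide": [[-0.02,0,0.06],[-0.02,0,0.08],[-0.02,0,0.08],[-0.02,0,0.08],[-0.02,0,0.08],[-0.02,0,0.08],[-0.02,0,-0.3],[-0.02,0,-1.2],[-0.02,0,-2.4],[-0.02,0,-3.6],[-0.02,0,-4.8],[-0.02,0,-5.2]], "turn": [0,0,0,0,0,0,0,0,0,0,0,0], "gripper": [1,1,0,-0.5,-1,-1,-1,-1,-1,-1,-1,-1]}}

```text
t: 9.78
tcp_pos: [0.613, 0.0567, 0.1608]
eef_rot: [3.126, 0.302, 0.008]
force: [0.3, -0.1, 0.0]
opening: 0.0857
```

```bash
python3 -c "
from h import *
plan([.4442,.054,.19],90)
R=Ro.from_rotvec(ctrl.get_obs()['eef_rot']);print(ctrl.get_obs()['joints'].round(2))
for n in('scene',):
  im,d=ctrl.get_image(n); cv2.imwrite('pics/%s5.png'%n,cv2.resize(im[120:260,150:350,::-1],None,fx=4,fy=4)); P=cloud(n,d)
  for r in ctrl.cut_out('carton',n):
    q=P[r['pixels']&(d>0)]; s=q[(q[:,2]>.045)&(q[:,2]<.056)]
    if len(s)>20: print(r['confidence'],len(s),cv2.minAreaRect((s[:,:2]*1000).astype(np.float32)),np.median(s[:,2]))
"
```

```text
t 9.775 tcp [0.613  0.0567 0.1608] yawy -78.98 tilt [ 0.005 -0.    -1.   ] open 0.0857 F [ 0.3 -0.1  0. ] j6 1.31
slide [-6.64 -1.18 -1.2 ] turn 1.38 (deg world -11.0 )
[-0.07  0.22  1.79  0.    1.13  1.31]
0.95 779 ((612.0987548828125, 57.036949157714844), (85.03581237792969, 60.66719055175781), 10.575610160827637) 0.05051528800913184
```

View pics/scene5.png

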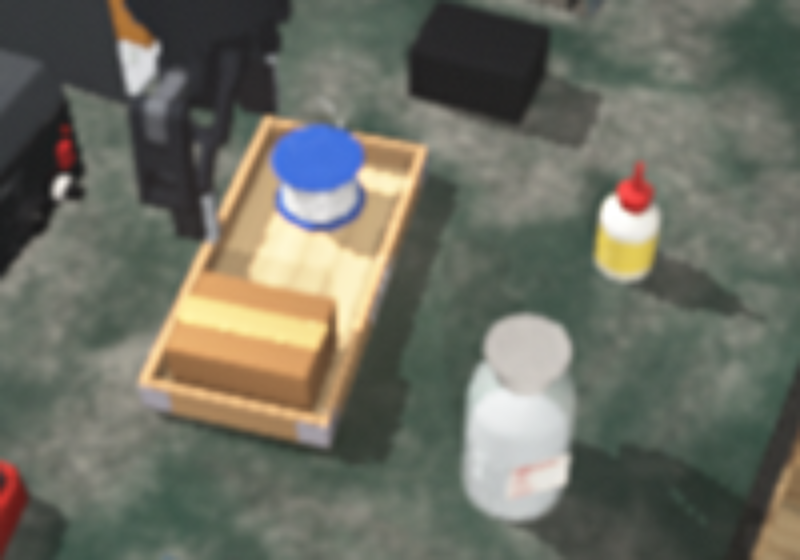

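{"api": "drive_tool", "payload": {"slide": [[0,0,-0.5],[-0.5,-0.1,-1.0],[-1.4,-0.25,-1.2],[-2.5,-0.45,-1.2],[-3.6,-0.65,-1.2],[-4.7,-0.85,-1.2],[-5.7,-1.0,-1.2],[-6.3,-1.1,-1.2],[-6.64,-1.18,-1.2],[-6.64,-1.18,-1.2],[-6.64,-1.18,-1.2]], "turn": [0,0,0,0,0,0,0,0,0,0,0], "gripper": [-1,-1,-1,-1,-1,-1,-1,-1,-1,-1,-1]}}

```text
t: 11.25
tcp_pos: [0.4434, 0.054, 0.1876]
eef_rot: [-3.127, -0.301, -0.0]
force: [-0.4, 0.5, -0.2]
opening: 0.0856
```

```bash
python3 -c "
from h import *
plan([.4444,.054,.062],101)
print(ctrl.get_obs()['joints'].round(2))
for n in('scene',):
  im,d=ctrl.get_image(n); cv2.imwrite('pics/%s6.png'%n,cv2.resize(im[120:260,180:380,::-1],None,fx=4,fy=4))
"
```

```text
t 11.25 tcp [0.4434 0.054  0.1876] yawy -78.99 tilt [ 0.  0. -1.] open 0.0856 F [-0.4  0.5 -0.2] j6 1.27
slide [0.04 0.01 5.03] turn 0.0 (deg world -0.0 )
[-0.11 -0.2   2.16  0.    1.18  1.27]
```

View pics/scene6.png

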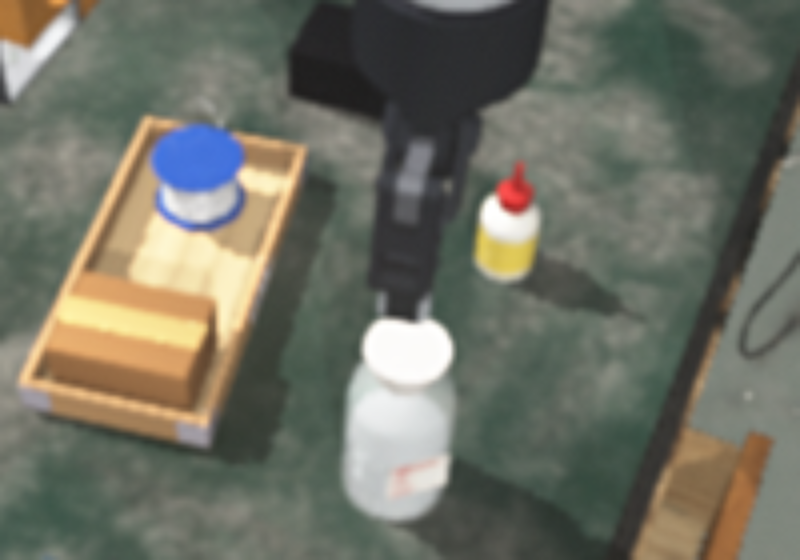

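{"api": "drive_tool", "payload": {"slide": [[0.04,0.01,0.4],[0.04,0.01,1.1],[0.04,0.01,1.9],[0.04,0.01,2.7],[0.04,0.01,3.5],[0.04,0.01,4.2],[0.04,0.01,4.7],[0.04,0.01,5.0],[0.04,0.01,5.03],[0.04,0.01,5.03]], "turn": [0,0,0,0,0,0,0,0,0,0], "gripper": [-1,-1,-1,-1,-1,-1,-1,-1,-1,-1]}}

```text
t: 12.55
tcp_pos: [0.4445, 0.0539, 0.0623]
eef_rot: [3.127, 0.302, 0.002]
force: [-0.4, 0.6, 0.4]
opening: 0.0856
```

```bash
python3 -c "
from h import *
plan([.4444,.054,.062],101)
print(ctrl.get_obs()['joints'].round(2))
for n in('scene',):
  im,d=ctrl.get_image(n); cv2.imwrite('pics/%s7.png'%n,cv2.resize(im[120:260,180:380,::-1],None,fx=4,fy=4))
"
```

```text
t 12.55 tcp [0.4445 0.0539 0.0623] yawy -78.98 tilt [ 0.001 -0.    -1.   ] open 0.0856 F [-0.4  0.6  0.4] j6 1.27
slide [-0.   -0.    0.01] turn 0.0 (deg world -0.0 )
[-0.11  0.    2.24  0.    0.9   1.27]
```

View pics/scene7.png

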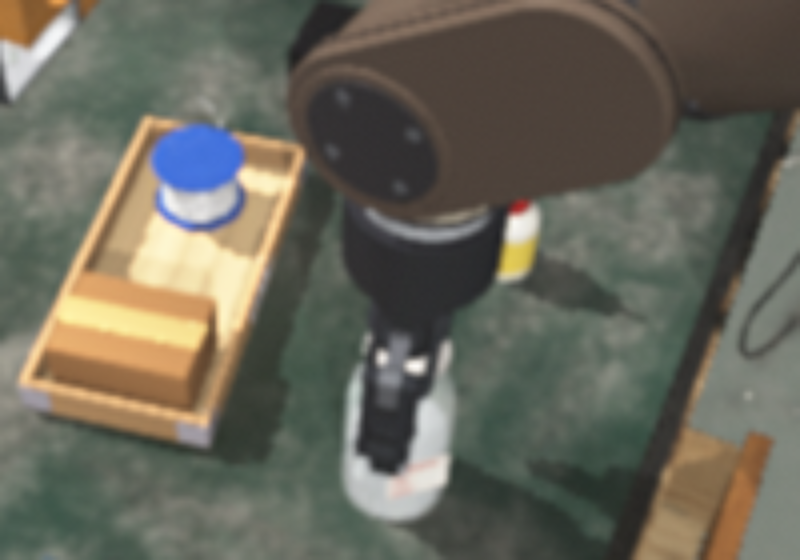

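{"api": "drive_tool", "payload": {"slide": [[0,0,0],[0,0,0],[0,0,0],[0,0,0],[0,0,0],[0,0,-0.3],[0,0,-0.9],[0,0,-1.7],[0,0,-2.5],[0,0,-3.2],[0,0,-3.6],[0,0,-3.6]], "turn": [0,0,0,0,0,0,0,0,0,0,0,0], "gripper": [-0.4,0.2,1,1,1,1,1,1,1,1,1,1], "grip_force": 45}}

```text
t: 14.1
tcp_pos: [0.4445, 0.0539, 0.1528]
eef_rot: [3.127, 0.302, 0.003]
force: [-0.7, 0.0, -1.8]
opening: 0.0555
```

```bash
python3 -c "
from h import *
a=np.radians(10.95);c=np.array([.6251,-.0144]);ey=np.array([-np.sin(a),np.cos(a)]);ex=np.array([np.cos(a),np.sin(a)])
p=np.array([.6121,.057])-c;r=np.array([.6433,-.0822])-c;print('carton',p@ex,p@ey,'reel',r@ex,r@ey)
m=(p@ey-.030+r@ey+.030)/2; b=c+ey*m; print(m,'gap',p@ey-r@ey-.06,'tgt',b)
plan([*b,.152],101)
im,d=ctrl.get_image('scene'); cv2.imwrite('pics/scene8.png',cv2.resize(im[120:260,180:380,::-1],None,fx=4,fy=4))
"
```

```text
carton 0.000799280429088466 0.0725694229741127 reel 0.004989873094291905 -0.07002271893109309
0.0012733520215098063 gap 0.08259214190520581 tgt [ 0.62485812 -0.01314983]
t 14.1 tcp [0.4445 0.0539 0.1528] yawy -78.98 tilt [ 0.002 -0.    -1.   ] open 0.0555 F [-0.7  0.  -1.8] j6 1.27
slide [6.57 4.01 0.05] turn 0.0 (deg world -0.0 )
```

View pics/scene8.png

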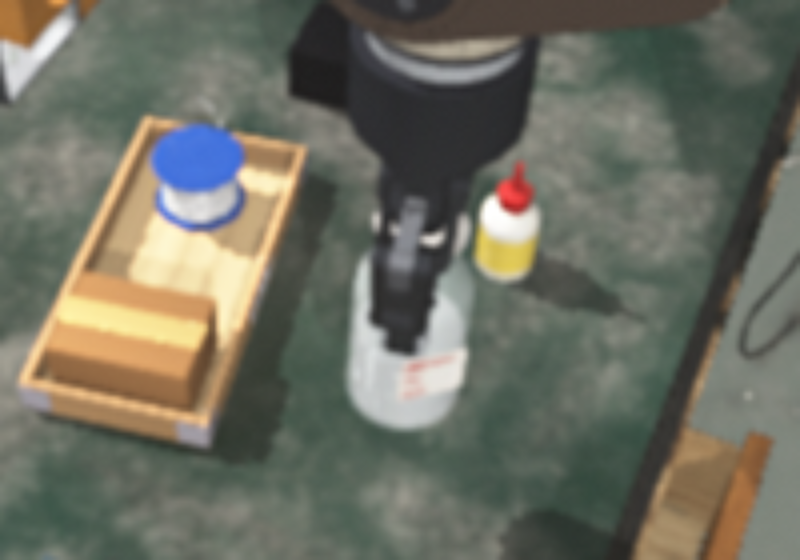

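{"api": "drive_tool", "payload": {"slide": [[0.4,0.25,0],[1.1,0.7,0],[2,1.2,0],[2.9,1.8,0],[3.8,2.3,0],[4.7,2.9,0],[5.5,3.35,0.03],[6.1,3.7,0.05],[6.45,3.95,0.05],[6.57,4.01,0.05],[6.57,4.01,0.05]], "turn": [0,0,0,0,0,0,0,0,0,0,0], "gripper": [1,1,1,1,1,1,1,1,1,1,1]}}

```text
t: 15.52
tcp_pos: [0.6242, -0.013, 0.1502]
eef_rot: [-3.127, -0.302, 0.001]
force: [0.3, 0.1, -3.2]
opening: 0.0551
```

```bash
python3 -c "
from h import *
plan([.6249,-.0131,.0665],101)
im,d=ctrl.get_image('scene'); cv2.imwrite('pics/scene9.png',cv2.resize(im[90:260,150:350,::-1],None,fx=4,fy=3.5)); P=cloud('scene',d)
for r in ctrl.cut_out('pump_bottle','scene')[:1]:
    q=P[r['pixels']&(d>0)]; q=q[(q[:,2]>.08)&(q[:,2]<.16)]
    a=np.radians(10.95);c=np.array([.6251,-.0144]);B=np.array([[np.cos(a),np.sin(a)],[-np.sin(a),np.cos(a)]])
    for z0 in np.arange(.08,.16,.01):
        s=q[(q[:,2]>z0)&(q[:,2]<z0+.01)]; b=(s[:,:2]-c)@B.T
        if len(b)>8: print(z0.round(2),len(b),np.percentile(b,[2,98],axis=0).round(4).tolist())
"
```

```text
t 15.525 tcp [ 0.6242 -0.013   0.1502] yawy -78.98 tilt [-0.001  0.    -1.   ] open 0.0551 F [ 0.3  0.1 -3.2] j6 1.2
slide [0.03 0.01 3.35] turn 0.0 (deg world -0.0 )
0.09 66 [[-0.0289, 0.0045], [0.0229, 0.0354]]
0.1 77 [[-0.0287, 0.0018], [0.0206, 0.0341]]
0.11 69 [[-0.0286, -0.0018], [0.0219, 0.0329]]
0.12 82 [[-0.0292, -0.002], [0.0213, 0.0363]]
0.13 88 [[-0.0291, 0.0054], [0.0223, 0.0369]]
0.14 96 [[-0.0288, 0.0033], [0.0222, 0.0362]]
0.15 58 [[-0.0288, 0.0027], [0.023, 0.0316]]
```

View pics/scene9.png

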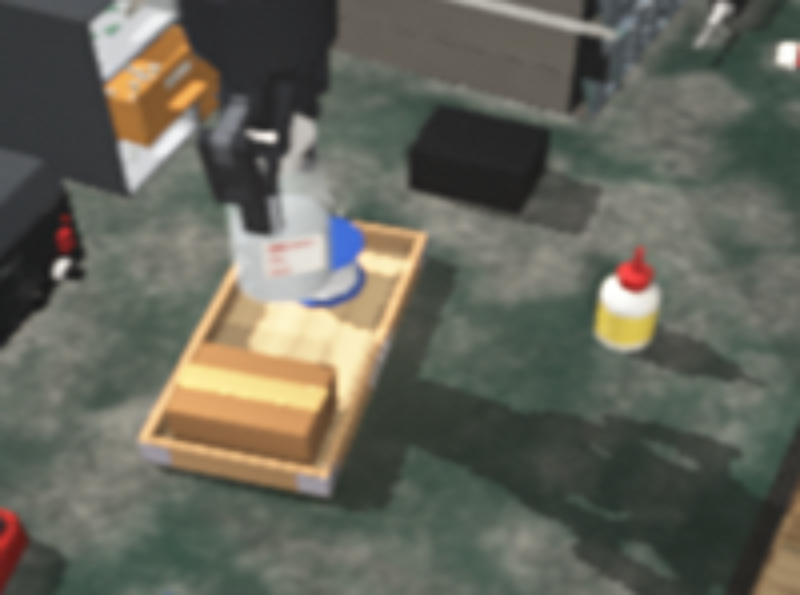

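{"api": "drive_tool", "payload": {"slide": [[0.03,0.01,0.3],[0.03,0.01,0.8],[0.03,0.01,1.4],[0.03,0.01,2.0],[0.03,0.01,2.5],[0.03,0.01,2.9],[0.03,0.01,3.15],[0.03,0.01,3.28],[0.03,0.01,3.33],[0.03,0.01,3.33]], "turn": [0,0,0,0,0,0,0,0,0,0], "gripper": [1,1,1,1,1,1,1,1,1,1]}}

```text
t: 16.88
tcp_pos: [0.6255, -0.0132, 0.0677]
eef_rot: [3.127, 0.302, 0.001]
force: [0.5, -0.3, -0.7]
opening: 0.0547
```

```bash
python3 -c "
from h import *
plan([.6249,-.0131,.0663],101)
im,d=ctrl.get_image('scene'); cv2.imwrite('pics/scene10.png',cv2.resize(im[90:260,150:350,::-1],None,fx=4,fy=3.5))
"
```

```text
t 16.875 tcp [ 0.6255 -0.0132  0.0677] yawy -78.98 tilt [ 0.001 -0.    -1.   ] open 0.0547 F [ 0.5 -0.3 -0.7] j6 1.2
slide [-0.02 -0.01  0.06] turn 0.0 (deg world -0.0 )
```

View pics/scene10.png

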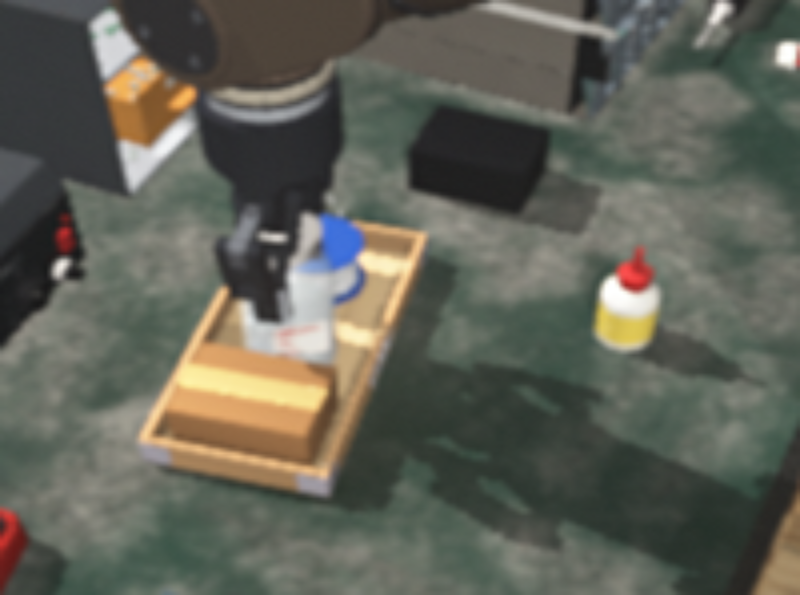

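{"api": "drive_tool", "payload": {"slide": [[0,0,0.04],[0,0,0.07],[0,0,0.07],[0,0,0.07]], "turn": [0,0,0,0], "gripper": [1,1,1,1]}}

```text
t: 17.42
tcp_pos: [0.6261, -0.0131, 0.067]
eef_rot: [3.127, 0.302, 0.003]
force: [-1.2, 2.1, 5.9]
opening: 0.055
```

Contact with the floor (force now +6 N). Releasing gently, then lifting straight up.

{"api": "drive_tool", "payload": {"slide": [[0,0,0],[0,0,0],[0,0,0],[0,0,0],[0,0,0],[0,0,-0.3],[0,0,-1],[0,0,-2],[0,0,-3],[0,0,-4],[0,0,-4.6],[0,0,-4.8]], "turn": [0,0,0,0,0,0,0,0,0,0,0,0], "gripper": [0.2,-0.2,-0.6,-1,-1,-1,-1,-1,-1,-1,-1,-1]}}

```text
t: 18.92
tcp_pos: [0.6258, -0.0133, 0.1875]
eef_rot: [3.126, 0.302, 0.004]
force: [-0.1, 0.1, -0.4]
opening: 0.0855
```

{"api": "drive_tool", "payload": {"slide": [[-0.4,0,0],[-1.2,0,0],[-2.2,0,0],[-3.2,0,0],[-4.2,0,0],[-5,0,0],[-5.4,0,0],[-5.4,0,0]], "turn": [0,0,0,0,0,0,0,0], "gripper": [-1,-1,-1,-1,-1,-1,-1,-1]}}

```text
t: 19.92
tcp_pos: [0.4919, -0.0389, 0.185]
eef_rot: [-3.127, -0.301, 0.001]
force: [0.2, 0.8, -0.1]
opening: 0.0854
```

```bash
python3 -c "
from h import *
plan([.6249,-.0131,.0663],101)
a=np.radians(10.95);c=np.array([.6251,-.0144]);B=np.array([[np.cos(a),np.sin(a)],[-np.sin(a),np.cos(a)]])
h={'carton':(.044,.056),'pump_bottle':(.116,.132),'reel':(.040,.052)}
for n in('scene','top'):
  im,d=ctrl.get_image(n); cv2.imwrite('pics/%s11.png'%n,cv2.resize(im[90:260,150:350,::-1],None,fx=4,fy=3.5)); P=cloud(n,d)
  for l in h:
   for r in ctrl.cut_out(l,n)[:2]:
    q=P[r['pixels']&(d>0)]; s=q[(q[:,2]>h[l][0])&(q[:,2]<h[l][1])]
    if len(s)>20: k=cv2.minAreaRect((s[:,:2]*1000).astype(np.float32)); print(n,l,round(r['confidence'],2),len(s),np.round(k[1],1),round(k[2],1),'box',(B@(np.array(k[0])/1000-c)).round(4),'z',np.median(s[:,2]).round(4))
"
```

```text
t 19.925 tcp [ 0.4919 -0.0389  0.185 ] yawy -79.01 tilt [-0.001  0.    -1.   ] open 0.0854 F [ 0.2  0.8 -0.1] j6 1.09
slide [5.42 0.   4.74] turn -0.0 (deg world 0.0 )
scene carton 0.87 206 [46.4 63. ] 8.3 box [-0.0487 -0.2129] z 0.0467
scene carton 0.61 796 [86.6 61.3] 11.7 box [0.0012 0.0726] z 0.0504
scene pump_bottle 0.56 205 [41.2 41.8] 29.8 box [0.0012 0.0024] z 0.1237
scene reel 0.79 133 [26.1 55.4] 28.0 box [-0.0077 -0.0757] z 0.0457
top carton 0.79 889 [86.  59.7] 11.3 box [0.     0.0727] z 0.0482
top carton 0.72 554 [84.5 59.1] 4.4 box [-0.0702 -0.2089] z 0.0451
top pump_bottle 0.68 367 [42.1 43.1] 46.1 box [0.0008 0.0015] z 0.1214
top reel 0.81 551 [57.6 57.1] 88.5 box [ 0.0047 -0.0696] z 0.0431
top reel 0.33 26 [50.6 17.4] 82.7 box [-0.0214  0.0126] z 0.0474
```

View pics/scene11.png

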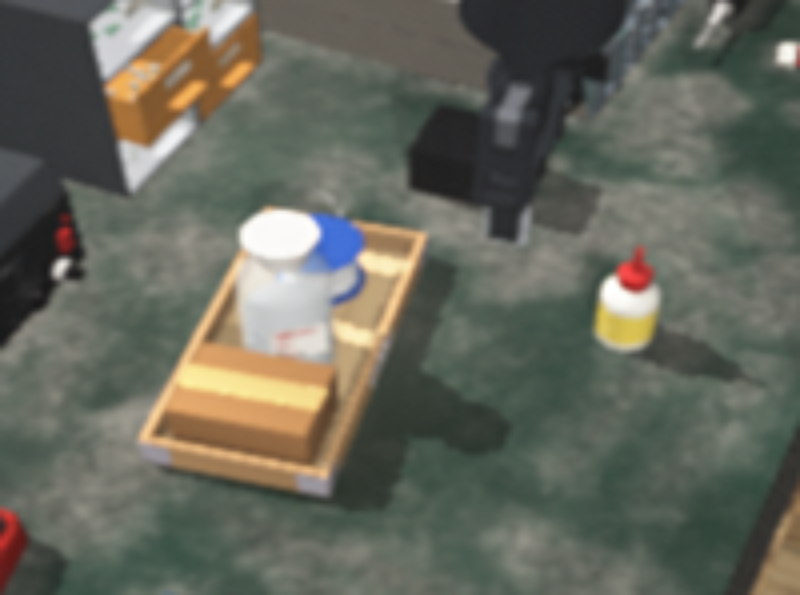

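View pics/top11.png

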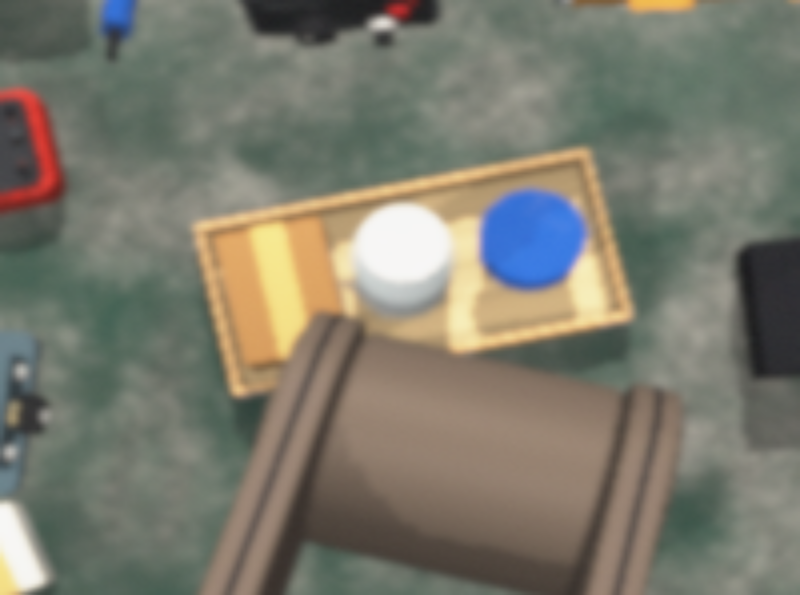

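```bash
python3 -c "
from plant import ctrl
print(ctrl.job_done())"
```

```text
the job is handed in; nothing more can be done
None
```

The box is packed and the job is handed in, at about 20 s on the robot's clock. The brown carton lies flat and right way up at the +y end with its long side across the box. The wide bottle stands upright between it and the reel.

My last checks, from both cameras and in box coordinates:

| Item | Position along the box's y | Height check |
|---|---|---|
| Carton | +73 mm | top at about 49 mm, so it is on the floor |
| Bottle | about +2 mm | cap at about 123 mm, so it is upright on the floor |
| Reel | −70 mm, as before | top at about 43 mm, as before |

The gaps between them are about 12 mm. The gripper was open and clear of everything, and the look-alikes were not touched.

- **Reel, scene camera:** its reading of the reel was off (−76 mm) because the bottle hid part of it. The top camera saw the reel nearly whole and showed it within 1 mm of where it started.
- **Bottle grip:** the finger opening read about 55 mm on the 58 mm bottle. It still went down and stood where it was aimed.

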